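Pack the fitting kit, draw the box lid tight with its T-handle and pin it

ROBOT

A 6-joint arm with a two-finger parallel gripper is mounted at the origin on a cart in front of the work surface, level with it; the furniture and walls round the work are solid. World frame = base frame: x ahead of the robot, y to its left, z up, the work surface at z = 0. Lengths are in m, angles in rad, forces in N, time in s.
With the tool pointing down it reaches from about 0.35 to 0.975 m from the base axis. Payload 4.9 kg.
Tool frame: the origin (TCP) lies at the very end of the fingers, on their centre line; the grasp point (between the pads) lies 19 mm behind it; z points along the fingers, x is the direction in which the jaws open and shut, and the axes are right-handed (so a half turn about z gives the same grasp; the last joint's range is limited). The gripper opens to 85 mm and grips with 20 to 120 N. Pads are 22 mm wide; open, the fingers measure 114 mm over their backs; the gripper's body (76 mm by 85 mm) begins 54 mm behind the grasp point. The pads swing forward as they close: fully open they stand 13 mm farther back than shut.
Start: joints at [1, 0.053, 1.613, -0, 1.476, -0.119], TCP at [0.273, 0.562, 0.231] pointing down, gripper open.
Joint ranges: [-3.01, 3.01], [-1.01, 2.22], [0.06, 2.58], [-1.02, 4.17], [0.09, 2.62], [-3.14, 3.14]. Speed limits (rad/s): [2.57, 2.57, 3.14, 3.14, 3.14, 3.14].

INTERFACE

Orientations are given as a unit quaternion [w, x, y, z].
In Python, from plant import manip, imaging gives the robot as it stands.
- The arm moves only by the shell command python3 -m pendant 'ROWS'. ROWS is JSON, a list that holds one entry, the list of rows, each a list of 7 numbers: the turn, a rotation vector about the world's x, y, z in units of pi rad (1.0 is pi rad), then the shift along the world's x, y, z in units of 250 mm (1.0 is 250 mm), then the opening, from 0 (shut) to 1 (fully open). In form: [[[ax, ay, az, tx, ty, tz, claw], ...]]. A call has 1 to 20 rows; each row shifts and turns the commanded pose from where the row before left it; what a row does not reach is not made up. A row lasts 1/8 s, in which the tool goes at most 62.5 mm and 10.7 degrees, less where a joint would pass 70% of its speed; a pose out of reach is approached as far as the arm can. A call with a number of a shift or a turn outside -1 to 1 is refused whole. A call with a gripper value outside its range is refused whole. The fingers move at their own pace and stop on an object; the grip force is fixed at half the most. Time passes only in rows, so rows that do not move let the fingers close. It gives the time, the measured TCP pose, the force and the opening at its end, in the units of the state.
- manip.state(): the state, without advancing time (a new reading comes with each control period).
- imaging.grab_frame(name): name is "scene" or "top" or "wrist"; returns a dict with "frame" (400x640x3 uint8, blue, green, red), "mtx" (3x3 intrinsics, pixels), "k1" (the pictures are not rectified: a ray, as slopes to the right and down, at radius r is drawn at 1 + k1 r^2 times it, then the intrinsics apply), "world_to_cam" (4x4, takes a point from world to camera coordinates). Camera axes: x right, y down, z forward; pixel columns grow to the right and rows downward; lengths in m; the calibration is good to about 2 mm. A picture is of the moment at which its call begins. There is no depth.
- manip.job_done(): hands the job in, once; it reports no verdict.
The state is a dict: "time": time; "joint_pos": joint angles; "joint_vel": joint speeds; "joint_efforts": joint torques, N m; "tool_pos": TCP position; "tool_rot": TCP orientation; "contact_force": force on the tool from outside, world axes, zero at the start; "ft_torque": the same for the moment, N m; "gripper_width": opening from 0.0 (shut) to 1.0 (fully open).
Only numpy, scipy, OpenCV 4.12 (cv2) and the standard library are available. Lean on these libraries where they do the work, as an engineer would, in place of code of your own. Each camera call takes 0.05 s, during which the arm holds its last target. There are 200 camera calls.

TASK

The grey site box goes out on an open trailer, so it has to be packed and sealed: lay every piece of the fitting kit that is on the bench (hardwood block, red and green wax blocks, blue wedges) in the box, then lower the lid and turn the black T-handle clockwise all the way, so that it draws the lid tight on its gasket. Then slide the red-handled locking pin through the staple on the lid's front lip until its red grip meets the staple, and leave it there. Leave the yellow screwdriver and the glass jar where they are.

Things in the scene. Friction and masses are not known exactly. Their poses are not given: they have to be found in the camera images.
- site_box: Grey steel box, heavy, fixed. Origin: centre of its underside; x along its length (away from the robot), y from hinge side (-y) to latch side (+y), z up. Outside of flange: 256 mm in x, y -108 to +126 mm, rim 68 mm up. A black gasket stands up to 8 mm over the rim. The open lid stands upright on the -y side, its latch arm reaching 30 mm in from its inner face.
- box_floor (a point): Centre of the box's inside floor, 11 mm above the bench, axes as the box's. Inside 214 (x) x 180 (y) mm, 57 mm deep, plain. When shut, the latch hangs to 29 mm above this floor near the middle of the +y wall. All five pieces fit lying flat in one layer; the lid shuts only if all lies below the rim. Mind the wall shelf: 0.48 m above the bench from 0.66 m ahead of the robot.
- lid (a joint): Lid angle, rad: 0 = drawn tight, 0.036 = lying on the free gasket (latch edge 8 mm high), 1.57 = upright, 1.6 = stop. Friction hinge: the lid (0.5 kg) stays where it is left; pushing it near its edge takes 3 to 8 N. Pressed down without the latch, it is lifted to 0.036 again by the gasket.
- lid_hinge (a point): Middle of the lid's hinge axis, which runs along the box's x: 114 mm from the box's middle on its -y side, 71 mm above the bench. Fixed to the box. The room's wall stands 80 to 120 mm beyond it on the right, the full height of the room.
- lid_edge (a point): Spot on the lid's outer (when shut: upper) face to push at: 214 mm from the hinge axis, 70 mm from mid-length toward the robot; z = outward normal. The lid is a slab 12 mm thick, 258 mm long, underside in the plane of the hinge axis, latch edge 244 mm from the axis.
- t_handle (a joint): Angle of the T-handle on the lid, rad: 0 = open, bar along the box's y; grows clockwise seen from above; 1.6 = stop, bar along the box's x. From 0.4 to 1.3 its roller runs under a ramp and draws the lid down from the gasket (up to 0.4 N m); from 1.3 it holds. Far from 0, it keeps the lid from coming down.
- t_handle_grip (a point): Centre of the T-handle's black bar, on its turning axis: bar 90 x 16 x 16 mm, its centre 32 mm off the lid's outer face (24 mm free under the bar), 162 mm from the hinge axis at mid-length. Turns with the handle: y along the bar, z outward along the turning axis.
- staple_eye (a point): Middle of the eye of a fixed staple (hoop of 6 mm bar) that rises through a slot in the lid's lip when the lid is down. Axes as the box's; a rod passes along x, from either end. Lid tight: eye 14 mm wide (y), from the lid's top face (83 mm above bench) to 16.5 mm over it; this point 8 mm over it. Lid not tight: the pin does not fit.
- lock_pin: Locking pin, 80 g: red square grip 45 x 16 x 16 mm, from one end of it a round steel rod 8 mm thick, 60 mm long, nose tapered; thin wire ring at the other end. Origin: centre of the grip's underside, x toward the nose, rod axis 8 mm up, balance point 12 mm toward the rod. Slid with its grip flat on the tight lid, the rod meets the eye.
- pin_tip (a point): Nose of the pin's rod, on its axis, 82.5 mm from the pin's origin along x.
- pin_shoulder (a point): End of the red grip where the rod leaves it, on the rod's axis, 22.5 mm from the pin's origin along x. It cannot pass the staple.
- screwdriver: Small yellow screwdriver, 175 mm long, 28 mm thick at the handle, lying on the bench between the box and the wall on the right; not part of the kit. Origin: underside at mid-length, x along it.
- jar: Clear jar with a dark lid, 77 mm across, 98 mm high, standing on the bench behind the toggle clamp; not part of the kit. Origin: centre of its underside.
- block: Fitting kit: red-brown hardwood packing block, 130 x 40 x 20 mm, lying on the bench (None if it is not there this time). Origin: centre of its underside, x along its length.
- wax_red: Fitting kit: raspberry-red block of wax, 75 x 45 x 22 mm, lying on the bench (None if it is not there this time). Origin: centre of its underside, x along its length.
- wax_green: Fitting kit: lime-green block of wax, 70 x 42 x 20 mm, lying on the bench (None if it is not there this time). Origin: centre of its underside, x along its length.
- wedge_a: Fitting kit: blue plastic wedge, 60 x 30 mm, its top sloping down from 22 mm at one end of its length, lying on the bench (None if it is not there this time). Origin: centre of its underside, x along its length.
- wedge_b: Fitting kit: second blue plastic wedge, the same as the first: 60 x 30 mm, top sloping down from 22 mm at one end of its length, lying on the bench (None if it is not there this time). Origin: centre of its underside, x along its length.

How it is judged:
By the outcome, as a careful person would: the job done as asked, in the order asked, and still so for the second after the job is handed in, with the robot touching nothing.
Of block, wax_red, wax_green, wedge_a, wedge_b only 3 to 5 are there at a start; the rules pass over those that are not, and their reading is None.
At some moment in a run one of block, wax_red, wax_green, wedge_a, wedge_b may be knocked a few centimetres aside while the robot is not near it.
Once in a run the grip may slacken for a moment while it holds something.
It also fails if it takes over 210 s, if anything falls off the work surface, if the arm or the gripper's body presses on something with over 40 N, if the wrist force passes 120 N, or if a joint passes its speed limit or range.

## Working session

There is one attempt and no reset: what is moved stays moved. The work goes in short steps, Python scripts to look and compute and a shell command to move; the robot and the scene stay as the last step left them, time stands still between calls to the robot, and variables do not carry over. Pictures are saved under pics/ and viewed, about 12 in all and at most 16, crops included, and the job is handed in when it is done.

```bash
ls && mkdir -p pics
cat > h.py <<'E'
import numpy as np, cv2
from plant import manip, imaging
def grab(n,f=None):
    d=imaging.grab_frame(n)
    if f: cv2.imwrite('pics/'+f,d['frame'])
    np.savez('/tmp/'+n+'.npz',mtx=d['mtx'],k1=d['k1'],w=d['world_to_cam'],frame=d['frame'])
    return d
def load(n):
    z=np.load('/tmp/'+n+'.npz'); return dict(mtx=z['mtx'],k1=float(z['k1']),world_to_cam=z['w'],frame=z['frame'])
def und(d,uv):
    uv=np.atleast_2d(np.array(uv,float)); K=np.array(d['mtx'])
    return cv2.undistortPoints(uv.reshape(-1,1,2),K,np.array([d['k1'],0,0,0,0.])).reshape(-1,2)
def plane(d,uv,z):
    W=np.array(d['world_to_cam']); R,t=W[:3,:3],W[:3,3]; c=-R.T@t
    r=np.c_[und(d,uv),np.ones(len(np.atleast_2d(uv)))]@R
    return c+r*((z-c[2])/r[:,2])[:,None]
def proj(d,P):
    W=np.array(d['world_to_cam']); P=np.atleast_2d(P)
    return cv2.projectPoints(P.reshape(-1,1,3).astype(float),cv2.Rodrigues(W[:3,:3])[0],W[:3,3],np.array(d['mtx']),np.array([d['k1'],0,0,0,0.]))[0].reshape(-1,2)
E
python3 - <<'E'
from h import *
import numpy as np
np.set_printoptions(precision=3,suppress=True)
for n in ('scene','top','wrist'):
    d=grab(n,n+'0.png'); W=np.array(d['world_to_cam']); print(n,-W[:3,:3].T@W[:3,3],W[2,:3],d['k1'],d['mtx'][0])
print(manip.state())
E
```

```text
pics
scene [-0.278 -0.327  1.024] [ 0.617  0.333 -0.713] -0.06918413335505208 [416.746   0.    320.835]
top [0.429 0.102 1.127] [ 0.104 -0.005 -0.995] -0.05489486434866527 [408.767   0.    326.986]
wrist [0.206 0.595 0.374] [ 0.263 -0.129 -0.956] -0.023439140069249777 [346.857   0.    321.481]
{'time': 0.15, 'joint_pos': array([ 1.   ,  0.053,  1.614, -0.   ,  1.476, -0.119]), 'joint_vel': array([ 0.   , -0.001, -0.003,  0.   ,  0.003,  0.   ]), 'joint_efforts': array([  0.001, -39.424, -37.072,  -0.   ,   0.005,  -0.   ]), 'tool_pos': array([0.273, 0.562, 0.23 ]), 'tool_rot': array([ 0.   ,  0.848,  0.531, -0.001]), 'contact_force': array([-0.084, -0.333, -0.389]), 'ft_torque': array([-0.051,  0.006,  0.005]), 'gripper_width': 1.0001652617971457}
```

View pics/top0.png

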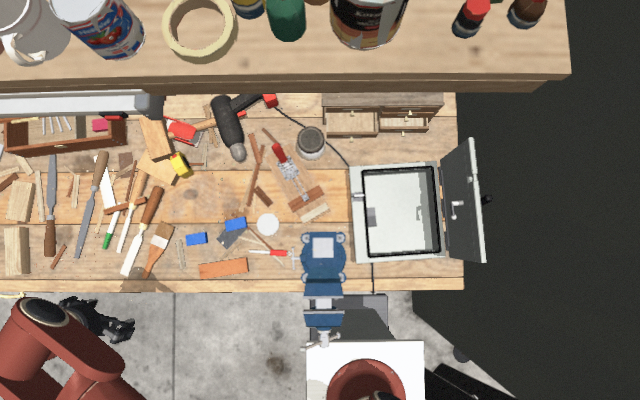

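View pics/scene0.png

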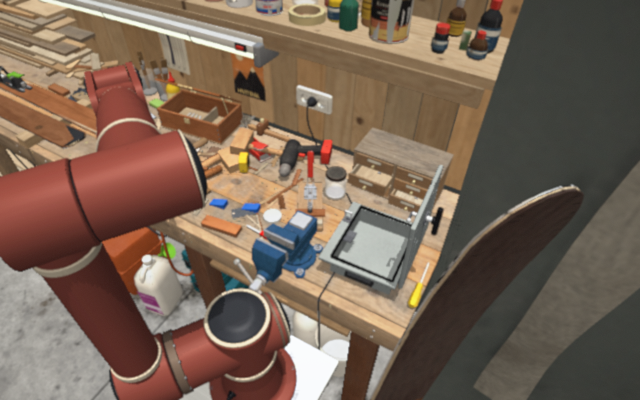

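Kit candidates in top: wedges at (196,239) and (235,223), block at (223,268), pin near (278,253), box at (400,212). I zoom for detail.

Run:
```python
from h import *
d=load('top')['frame']
a=cv2.resize(d[195:285,170:310],None,fx=5.7,fy=5.7,interpolation=cv2.INTER_CUBIC)
cv2.imwrite('pics/c1.png',a)
b=cv2.resize(d[130:270,330:500],None,fx=4.2,fy=4.2,interpolation=cv2.INTER_CUBIC)
cv2.imwrite('pics/c2.png',b)
d=load('top')
# colored blobs on bench
hsv=cv2.cvtColor(d['frame'],cv2.COLOR_BGR2HSV)
for nm,lo,hi in (('green',(35,90,60),(85,255,255)),('rasp',(160,90,60),(179,255,255)),('red',(0,150,80),(12,255,255)),('blue',(105,150,80),(125,255,255))):
    m=cv2.inRange(hsv,lo,hi); m[:90]=0;m[292:]=0
    n,l,s,c=cv2.connectedComponentsWithStats(m)
    for i in range(1,n):
        if s[i,4]>15: print(nm,s[i],c[i].round(1),plane(d,c[i],0.02)[0].round(3))
```

```text
green [103 233   9  16  77] [106.8 240.1] [0.429 0.7   0.02 ]
rasp [ 92 118  16  14 184] [ 99.6 124.5] [0.753 0.737 0.02 ]
red [262  94  16  14 154] [269.9  99.7] [0.817 0.254 0.02 ]
red [237 111   9   6  39] [241.1 113.2] [0.779 0.334 0.02 ]
red [104 115  20   7  92] [113.3 117.8] [0.772 0.698 0.02 ]
red [163 116  33  30 406] [181.6 130.6] [0.732 0.5   0.02 ]
red [  0 120  11   3  19] [  5.4 120.8] [0.771 1.021 0.02 ]
red [ 92 140  10   5  17] [ 97.2 141.8] [0.703 0.741 0.02 ]
red [ 63 143  10   8  22] [ 68.1 147. ] [0.69  0.825 0.02 ]
red [272 143  15  20 149] [278.8 152.2] [0.667 0.228 0.02 ]
red [270 249  17   7  86] [278.  252.3] [0.394 0.23  0.02 ]
blue [225 217  22  14 203] [235.3 223.7] [0.471 0.346 0.02 ]
blue [186 233  22  12 202] [196.5 238.5] [0.432 0.451 0.02 ]
```

View pics/c1.png

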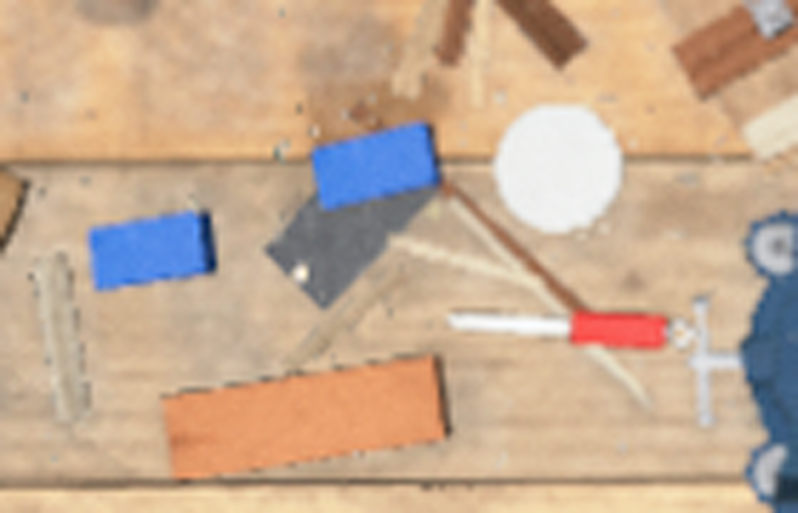

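View pics/c2.png

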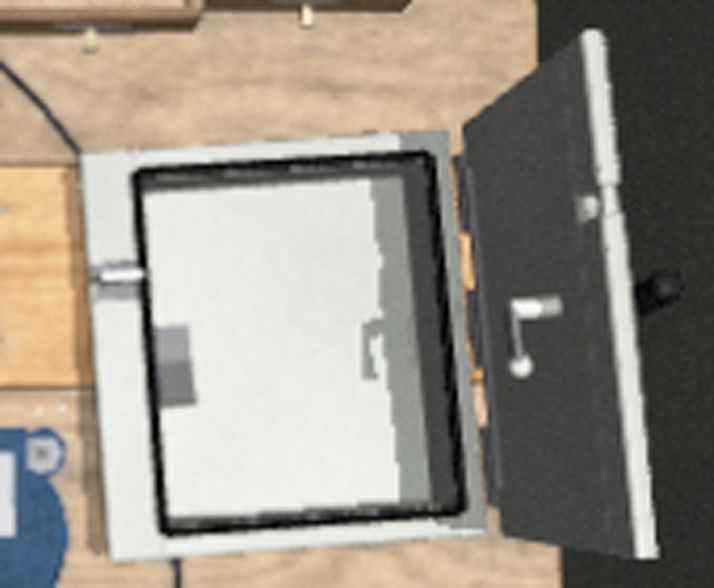

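View pics/wrist0.png

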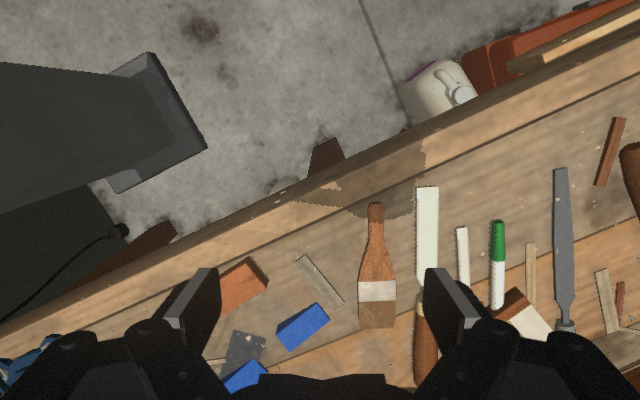

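Top crops show three kit pieces: block (orange-brown), wedges A (left) and B (right), high ends right; no wax blocks in reach. The pin lies with grip at crop (618,330) and nose at left. The staple is on the left flange at c2 (120,272).

Run:
```python
from h import *
np.set_printoptions(precision=4,suppress=True)
d=load('top')
c1=lambda p:(np.array(p,float)+.5)/5.7-.5+[170,195]
c2=lambda p:(np.array(p,float)+.5)/4.2-.5+[330,130]
def rect(nm,q,z):
    P=plane(d,c1(q),z); 
    e=[np.linalg.norm(P[(i+1)%4]-P[i])*1000 for i in range(4)]
    v=P[0]-P[1]+P[3]-P[2]; print(nm,P.mean(0),'sides',np.array(e),'long axis deg',np.degrees(np.arctan2(v[1],v[0])))
rect('block',[(165,397),(437,355),(445,437),(173,478)],.02)
rect('A',[(90,231),(203,213),(213,270),(98,290)],.016)
rect('B',[(312,150),(428,123),(438,183),(322,209)],.016)
P=plane(d,c1([(450,322),(570,330),(667,331)]),.008);print('pin',P,np.linalg.norm(np.diff(P,axis=0),axis=1))
# flange corners at z=.068: near-left, far-left, far-right, near-right
P=plane(d,c2([(112,560),(80,155),(447,130),(485,530)]),.068)
print('flange',P,P.mean(0)); v=P[1]-P[0]+P[2]-P[3];yaw=np.arctan2(v[1],v[0]);print('yaw',np.degrees(yaw),[np.linalg.norm(P[(i+1)%4]-P[i]) for i in range(4)])
P=plane(d,c2([(163,533),(133,172),(433,152),(467,508)]),.076);print('gasket outer',P.mean(0),[np.linalg.norm(P[(i+1)%4]-P[i]) for i in range(4)])
print('staple',plane(d,c2([(92,275),(142,273)]),.09))
# search scene for lime/raspberry
s=load('scene');hsv=cv2.cvtColor(s['frame'],cv2.COLOR_BGR2HSV)
for nm,lo,hi in (('green',(33,90,60),(85,255,255)),('rasp',(160,90,60),(179,255,255)),('red',(0,180,90),(6,255,255))):
    m=cv2.inRange(hsv,lo,hi);n,l,st,c=cv2.connectedComponentsWithStats(m)
    for i in range(1,n):
        if st[i,4]>40: print(nm,st[i],plane(s,c[i],.02)[0])
```

```text
block [0.3535 0.3777 0.02  ] sides [130.3132  38.5234 129.8731  38.1012] long axis deg 98.2779729134097
A [0.4318 0.4535 0.016 ] sides [54.9306 27.6038 55.8783 28.3934] long axis deg 99.02799383735633
B [0.4714 0.3465 0.016 ] sides [56.8984 29.099  56.6593 28.6217] long axis deg 102.4045803791885
pin [[0.3971 0.3115 0.008 ]
 [0.3929 0.2541 0.008 ]
 [0.392  0.2078 0.008 ]] [0.0576 0.0463]
flange [[ 0.366   0.0234  0.068 ]
 [ 0.6168  0.0392  0.068 ]
 [ 0.631  -0.1923  0.068 ]
 [ 0.3813 -0.2068  0.068 ]] [ 0.4988 -0.0841  0.068 ]
yaw 3.4643245143050065 [np.float64(0.25129032746552005), np.float64(0.23195429566417514), np.float64(0.25012658581810027), np.float64(0.23066310842692028)]
gasket outer [ 0.4994 -0.0937  0.076 ] [np.float64(0.22248738345652608), np.float64(0.18801311185749345), np.float64(0.2208387524018334), np.float64(0.18693911435651514)]
staple [[0.539  0.0344 0.09  ]
 [0.5399 0.0039 0.09  ]]
green [340   0  18  30 421] [2.1613 0.8231 0.02  ]
green [ 7 71 17  8 77] [0.6066 1.9435 0.02  ]
green [149  99  15   9  82] [0.7735 1.0939 0.02  ]
green [166 243  10  16 106] [0.1892 0.4413 0.02  ]
green [158 245   9  12  50] [0.1697 0.4579 0.02  ]
rasp [137 291  22  16 120] [0.0279 0.3759 0.02  ]
red [491   0  11  10  76] [2.9117 0.0546 0.02  ]
red [437  24  13  10  92] [2.2734 0.241  0.02  ]
red [478  32   7   7  41] [2.3136 0.017  0.02  ]
red [252 140  12   8  52] [0.7564 0.5221 0.02  ]
red [321 140  11  24 194] [0.8561 0.2685 0.02  ]
red [250 150  13   9  53] [0.7064 0.4927 0.02  ]
red [307 152   7  25 104] [0.7639 0.2862 0.02  ]
```

```bash
python3 -m pendant '[[[0,0,-0.0515,0.0537,-0.1228,-0.0733,1],[0,0,-0.0515,0.0537,-0.1228,-0.0733,1],[0,0,-0.0515,0.0537,-0.1228,-0.0733,1],[0,0,-0.0515,0.0537,-0.1228,-0.0733,1],[0,0,-0.0515,0.0537,-0.1228,-0.0733,1],[0,0,-0.0515,0.0537,-0.1228,-0.0733,1],[0,0,0,0,0,0,1],[0,0,0,0,0,0,1]]]'
cat >> h.py <<'E'
def st():
    s=manip.state(); q=s['tool_rot']; from scipy.spatial.transform import Rotation as R
    M=R.from_quat([q[1],q[2],q[3],q[0]]).as_matrix()
    print('t',round(s['time'],2),'pos',s['tool_pos'].round(4),'jaw',np.degrees(np.arctan2(M[1,0],M[0,0])).round(1),'z',M[:,2].round(3),'F',s['contact_force'].round(1),'w',round(s['gripper_width'],3)); return s
def blobs(f='top'):
    d=grab(f); hsv=cv2.cvtColor(d['frame'],cv2.COLOR_BGR2HSV)
    for nm,lo,hi in (('blue',(105,150,80),(125,255,255)),('red',(0,170,80),(5,255,255))):
        m=cv2.inRange(hsv,lo,hi); m[:90]=0;m[292:]=0
        n,l,s,c=cv2.connectedComponentsWithStats(m)
        for i in range(1,n):
            if s[i,4]>60: print(nm,s[i],c[i].round(1),plane(d,c[i],0.016)[0].round(4))
    return d
E
python3 -c "
from h import *
st();blobs()"
```

```text
time: 1.15
tool_pos: [0.3535, 0.3785, 0.1217]
tool_rot: [-0.0, 0.997, 0.075, 0.0]
contact_force: [-0.3, 0.2, 0.1]
gripper_width: 0.996
t 1.15 pos [0.3535 0.3785 0.1217] jaw 8.6 z [ 0.     0.001 -1.   ] F [-0.3  0.2  0.1] w 0.996
blue [225 217  22  14 202] [235.3 223.7] [0.4715 0.3466 0.016 ]
blue [186 233  21  12 173] [196.  237.9] [0.4337 0.4538 0.016 ]
red [265  97  13  11  81] [271.5 102.6] [0.8101 0.2501 0.016 ]
red [272 144  15  19 135] [278.9 152.3] [0.6676 0.2284 0.016 ]
```

```bash
python3 -m pendant '[[[0,0,0,0,0,-0.2,1],[0,0,0,0,0,-0.15,1],[0,0,0,0,0,-0.07,1],[0,0,0,0,0,-0.04,1],[0,0,0,0,0,0,0],[0,0,0,0,0,0,0],[0,0,0,0,0,0,0],[0,0,0,0,0,0,0],[0,0,0,0,0,0,0],[0,0,0,0,0,0,0],[0,0,0,0,0,0,0],[0,0,0,0,0,0.1,0],[0,0,0,0,0,0.2,0],[0,0,0,0,0,0.25,0],[0,0,0,0,0,0.25,0],[0,0,0,0,0,0.2,0]]]'; python3 -c "
from h import *
st()"
```

```text
time: 3.2
tool_pos: [0.3535, 0.3781, 0.2593]
tool_rot: [-0.001, 0.997, 0.074, 0.001]
contact_force: [0.6, 0.5, -0.3]
gripper_width: 0.45
t 3.2 pos [0.3535 0.3781 0.2593] jaw 8.5 z [ 0.002  0.002 -1.   ] F [ 0.6  0.5 -0.3] w 0.45
```

```bash
python3 -m pendant '[[[0,0,-0.003,0.0424,-0.2064,0,0],[0,0,-0.003,0.0424,-0.2064,0,0],[0,0,-0.003,0.0424,-0.2064,0,0],[0,0,-0.003,0.0424,-0.2064,0,0],[0,0,-0.003,0.0424,-0.2064,0,0],[0,0,-0.003,0.0424,-0.2064,0,0],[0,0,-0.003,0.0424,-0.2064,0,0],[0,0,-0.003,0.0424,-0.2064,0,0],[0,0,-0.003,0.0424,-0.2064,0,0],[0,0,0,0,0,0,0],[0,0,0,0,0,0,0]]]'; python3 -c "
from h import *
st();grab('wrist','w1.png');grab('top')"
```

```text
time: 4.58
tool_pos: [0.4485, -0.086, 0.256]
tool_rot: [-0.0, 1.0, 0.032, -0.0]
contact_force: [0.1, 0.0, -0.4]
gripper_width: 0.444
t 4.58 pos [ 0.4485 -0.086   0.256 ] jaw 3.6 z [-0.001  0.001 -1.   ] F [ 0.1  0.  -0.4] w 0.444
```

View pics/w1.png

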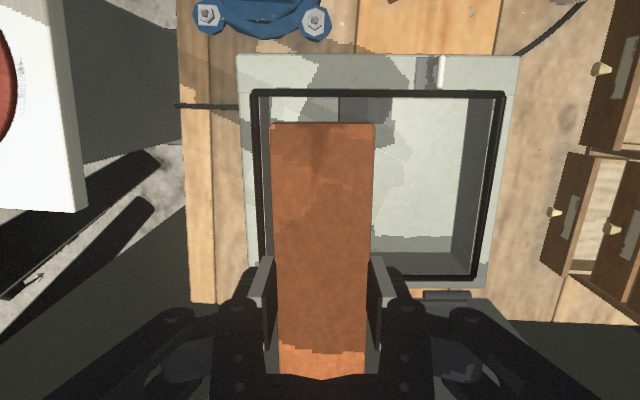

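The block is squarely held over the box. The flange's +y edge runs (237,57)–(520,57), the gasket's outer corners are at (250,90), (506,93), (474,279), and the staple is at ~(440,70).

Run:
```python
from h import *
np.set_printoptions(precision=4,suppress=True)
d=load('wrist')
print(plane(d,[(237,57),(520,57)],.068)); print(plane(d,[(250,90),(506,93),(474,279)],.076))
o=np.array([.4993,-.0931]);a=np.radians(3.6);R=np.array([[np.cos(a),-np.sin(a)],[np.sin(a),np.cos(a)]])
for z,pts in((.068,[(237,57),(520,57)]),(.076,[(250,90),(506,93),(474,279)])):print((plane(d,pts,z)[:,:2]-o)@R)
```

```text
[[0.3667 0.0224 0.068 ]
 [0.6185 0.039  0.068 ]]
[[ 0.38   -0.005   0.076 ]
 [ 0.6082  0.0073  0.076 ]
 [ 0.6146 -0.1781  0.076 ]]
[[-0.125   0.1236]
 [ 0.1273  0.1244]]
[[-0.1135  0.0954]
 [ 0.115   0.0933]
 [ 0.1097 -0.092 ]]
```

```bash
python3 -m pendant '[[[0,0,0,0,0,-0.2,0],[0,0,0,0,0,-0.2,0],[0,0,0,0,0,-0.2,0],[0,0,0,0,0,-0.2,0],[0,0,0,0,0,-0.08,0],[0,0,0,0,0,-0.04,0],[0,0,0,0,0,-0.02,0],[0,0,0,0,0,0,0]]]'; python3 -c "
from h import *
st()"
```

```text
time: 5.68
tool_pos: [0.4495, -0.0863, 0.0222]
tool_rot: [0.0, 0.999, 0.032, 0.001]
contact_force: [0.4, -0.4, -0.7]
gripper_width: 0.441
t 5.67 pos [ 0.4495 -0.0863  0.0222] jaw 3.7 z [ 0.001 -0.001 -1.   ] F [ 0.4 -0.4 -0.7] w 0.441
```

```bash
python3 -m pendant '[[[0,0,0,0,0,-0.014,0],[0,0,0,0,0,0,0],[0,0,0,0,0,0,0.68],[0,0,0,0,0,0,0.68],[0,0,0,0,0,0,0.68],[0,0,0,0,0,0,0.68],[0,0,0,0,0,0.1,0.68],[0,0,0,0,0,0.2,0.68],[0,0,0,0,0,0.25,0.68],[0,0,0,0,0,0.25,0.68],[0,0,0,0,0,0.2,0.68],[0,0,0,0,0,0,1]]]'; python3 -c "
from h import *
st();blobs()"
```

```text
time: 7.18
tool_pos: [0.451, -0.0871, 0.2737]
tool_rot: [0.002, 0.999, 0.032, 0.005]
contact_force: [-0.5, -0.6, -0.5]
gripper_width: 0.87
t 7.17 pos [ 0.451  -0.0871  0.2737] jaw 3.6 z [ 0.01  -0.004 -1.   ] F [-0.5 -0.6 -0.5] w 0.87
blue [225 217  22  14 203] [235.3 223.7] [0.4716 0.3466 0.016 ]
blue [186 233  22  12 201] [196.4 238.5] [0.4321 0.4525 0.016 ]
red [265  97  13  11  82] [271.4 102.6] [0.8103 0.2503 0.016 ]
red [105 116  18   5  65] [113.4 118. ] [0.7726 0.6996 0.016 ]
red [174 122  22  17  89] [185.6 128. ] [0.74   0.4908 0.016 ]
red [272 144  15  19 133] [278.9 152.3] [0.6677 0.2285 0.016 ]
```

```bash
python3 -m pendant '[[[0,0,0.006,0.011,0.2165,0,1],[0,0,0.006,0.011,0.2165,0,1],[0,0,0.006,0.011,0.2165,0,1],[0,0,0.006,0.011,0.2165,0,1],[0,0,0.006,0.011,0.2165,0,1],[0,0,0.006,0.011,0.2165,0,1],[0,0,0.006,0.011,0.2165,-0.1,1],[0,0,0.006,0.011,0.2165,-0.2,1],[0,0,0,0,0,-0.2,1],[0,0,0,0,0,-0.1,1],[0,0,0,0,0,0,1],[0,0,0,0,0,0,1]]]'; python3 -c "
from h import *
st()
d=blobs('wrist')"
```

```text
time: 8.72
tool_pos: [0.4705, 0.3384, 0.1258]
tool_rot: [-0.0, 0.994, 0.107, 0.0]
contact_force: [-0.4, -0.3, 0.3]
gripper_width: 0.998
t 8.72 pos [0.4705 0.3384 0.1258] jaw 12.3 z [ 0.  0. -1.] F [-0.4 -0.3  0.3] w 0.998
blue [ 307  148   39   69 2014] [326.2 176.6] [0.4698 0.36   0.016 ]
```

```bash
python3 -m pendant '[[[0,0,0,0.002,0.045,-0.2,1],[0,0,0,0,0,-0.15,1],[0,0,0,0,0,-0.08,1],[0,0,0,0,0,-0.05,1],[0,0,0,0,0,0,0],[0,0,0,0,0,0,0],[0,0,0,0,0,0,0],[0,0,0,0,0,0,0],[0,0,0,0,0,0,0],[0,0,0,0,0,0,0],[0,0,0,0,0,0,0],[0,0,0,0,0,0.1,0],[0,0,0,0,0,0.2,0],[0,0,0,0,0,0.25,0],[0,0,0,0,0,0.25,0],[0,0,0,0,0,0.2,0]]]'; python3 -c "
from h import *
st();blobs('wrist')"
```

```text
time: 10.78
tool_pos: [0.471, 0.3497, 0.2584]
tool_rot: [-0.0, 0.994, 0.107, 0.001]
contact_force: [0.9, 0.2, -1.2]
gripper_width: 0.325
t 10.78 pos [0.471  0.3497 0.2584] jaw 12.3 z [ 0.002  0.001 -1.   ] F [ 0.9  0.2 -1.2] w 0.325
blue [ 289  208   66   84 4586] [322.4 250.3] [0.4936 0.2552 0.016 ]
red [539  90  41  19 391] [558.7  97.4] [0.7044 0.483  0.016 ]
red [ 576   90   49   49 1461] [597.9 110.5] [0.7527 0.48   0.016 ]
red [229 233  19  35 420] [237.7 250.2] [0.3933 0.2336 0.016 ]
red [566 235  15  19 245] [573.4 243.7] [0.7916 0.3276 0.016 ]
red [554 284  29   8 136] [567.3 288. ] [0.8099 0.2692 0.016 ]
```

```bash
python3 -m pendant '[[[0,0,-0.0054,0.0312,-0.2042,0,0],[0,0,-0.0054,0.0312,-0.2042,0,0],[0,0,-0.0054,0.0312,-0.2042,0,0],[0,0,-0.0054,0.0312,-0.2042,0,0],[0,0,-0.0054,0.0312,-0.2042,0,0],[0,0,-0.0054,0.0312,-0.2042,0,0],[0,0,-0.0054,0.0312,-0.2042,0,0],[0,0,-0.0054,0.0312,-0.2042,0,0],[0,0,-0.0054,0.0312,-0.2042,0,0],[0,0,0,0,0,0,0],[0,0,0,0,0,-0.2,0],[0,0,0,0,0,-0.2,0],[0,0,0,0,0,-0.2,0],[0,0,0,0,0,-0.15,0],[0,0,0,0,0,0,0]]]'; python3 -c "
from h import *
st()"
```

```text
time: 12.7
tool_pos: [0.5377, -0.1076, 0.0639]
tool_rot: [-0.002, 0.999, 0.031, -0.004]
contact_force: [0.6, 0.1, 0.7]
gripper_width: 0.319
t 12.7 pos [ 0.5377 -0.1076  0.0639] jaw 3.6 z [-0.008  0.003 -1.   ] F [0.6 0.1 0.7] w 0.319
```

```bash
python3 -m pendant '[[[0,0,0,0,0,-0.1,0],[0,0,0,0,0,-0.05,0],[0,0,0,0,0,-0.035,0],[0,0,0,0,0,0,0],[0,0,0,0,0,0,0.55],[0,0,0,0,0,0,0.55],[0,0,0,0,0,0,0.55],[0,0,0,0,0,0,0.55],[0,0,0,0,0,0.1,0.55],[0,0,0,0,0,0.2,0.55],[0,0,0,0,0,0.25,0.55],[0,0,0,0,0,0.25,0.55],[0,0,0,0,0,0.2,0.55],[0,0,0,0,0,0,1]]]'; python3 -c "
from h import *
st();blobs()"
```

```text
time: 14.45
tool_pos: [0.5435, -0.1106, 0.2783]
tool_rot: [0.002, 1.0, 0.031, 0.005]
contact_force: [0.6, 0.2, -0.1]
gripper_width: 0.748
t 14.45 pos [ 0.5435 -0.1106  0.2783] jaw 3.5 z [ 0.01  -0.004 -1.   ] F [ 0.6  0.2 -0.1] w 0.748
blue [392 191  23  11 213] [403.2 196.2] [ 0.5425 -0.1121  0.016 ]
blue [186 233  22  12 201] [196.4 238.5] [0.4321 0.4525 0.016 ]
red [265  96  13  12  80] [271.5 102.5] [0.8106 0.2501 0.016 ]
red [272 144  15  19 132] [278.9 152.3] [0.6676 0.2285 0.016 ]
```

```bash
python3 -m pendant '[[[0,0,0.003,-0.0437,0.2249,0,1],[0,0,0.003,-0.0437,0.2249,0,1],[0,0,0.003,-0.0437,0.2249,0,1],[0,0,0.003,-0.0437,0.2249,0,1],[0,0,0.003,-0.0437,0.2249,0,1],[0,0,0.003,-0.0437,0.2249,0,1],[0,0,0.003,-0.0437,0.2249,0,1],[0,0,0.003,-0.0437,0.2249,0,1],[0,0,0.003,-0.0437,0.2249,-0.1,1],[0,0,0.003,-0.0437,0.2249,-0.2,1],[0,0,0,0,0,-0.2,1],[0,0,0,0,0,-0.1,1],[0,0,0,0,0,0,1],[0,0,0,0,0,0,1]]]'; python3 -c "
from h import *
st();blobs('wrist')"
```

```text
time: 16.25
tool_pos: [0.434, 0.4425, 0.131]
tool_rot: [-0.0, 0.997, 0.078, 0.0]
contact_force: [-0.0, 0.8, 1.3]
gripper_width: 1.001
t 16.25 pos [0.434  0.4425 0.131 ] jaw 8.9 z [ 0.  0. -1.] F [-0.   0.8  1.3] w 1.001
blue [ 303  140   39   81 2170] [321.9 177.7] [0.4316 0.4618 0.016 ]
```

```bash
python3 -m pendant '[[[0,0,0,-0.008,0.042,-0.2,1],[0,0,0,0,0,-0.17,1],[0,0,0,0,0,-0.08,1],[0,0,0,0,0,-0.05,1],[0,0,0,0,0,0,0],[0,0,0,0,0,0,0],[0,0,0,0,0,0,0],[0,0,0,0,0,0,0],[0,0,0,0,0,0,0],[0,0,0,0,0,0,0],[0,0,0,0,0,0,0],[0,0,0,0,0,0.1,0],[0,0,0,0,0,0.2,0],[0,0,0,0,0,0.25,0],[0,0,0,0,0,0.25,0],[0,0,0,0,0,0.2,0]]]'; python3 -c "
from h import *
st()"
```

```text
time: 18.3
tool_pos: [0.4318, 0.4531, 0.2586]
tool_rot: [-0.001, 0.997, 0.078, 0.001]
contact_force: [1.0, 0.7, -0.3]
gripper_width: 0.328
t 18.3 pos [0.4318 0.4531 0.2586] jaw 8.9 z [ 0.002  0.001 -1.   ] F [ 1.   0.7 -0.3] w 0.328
```

```bash
python3 -m pendant '[[[0,0,-0.003,0.0419,-0.196,0,0],[0,0,-0.003,0.0419,-0.196,0,0],[0,0,-0.003,0.0419,-0.196,0,0],[0,0,-0.003,0.0419,-0.196,0,0],[0,0,-0.003,0.0419,-0.196,0,0],[0,0,-0.003,0.0419,-0.196,0,0],[0,0,-0.003,0.0419,-0.196,0,0],[0,0,-0.003,0.0419,-0.196,0,0],[0,0,-0.003,0.0419,-0.196,0,0],[0,0,-0.003,0.0419,-0.196,0,0],[0,0,0,0,0,0,0],[0,0,0,0,0,-0.2,0],[0,0,0,0,0,-0.2,0],[0,0,0,0,0,-0.2,0],[0,0,0,0,0,-0.15,0],[0,0,0,0,0,0,0]]]'; python3 -c "
from h import *
st()"
```

```text
time: 20.3
tool_pos: [0.5335, -0.0357, 0.0647]
tool_rot: [-0.001, 1.0, 0.031, -0.004]
contact_force: [-0.0, 0.3, 0.1]
gripper_width: 0.327
t 20.3 pos [ 0.5335 -0.0357  0.0647] jaw 3.6 z [-0.007  0.001 -1.   ] F [-0.   0.3  0.1] w 0.327
```

```bash
python3 -m pendant '[[[0,0,0,0,0,-0.1,0],[0,0,0,0,0,-0.05,0],[0,0,0,0,0,-0.035,0],[0,0,0,0,0,0,0],[0,0,0,0,0,0,0.55],[0,0,0,0,0,0,0.55],[0,0,0,0,0,0,0.55],[0,0,0,0,0,0,0.55],[0,0,0,0,0,0.1,0.55],[0,0,0,0,0,0.2,0.55],[0,0,0,0,0,0.25,0.55],[0,0,0,0,0,0.25,0.55],[0,0,0,0,0,0.25,0.4],[0,0,0,-0.1,0.2,0.2,0],[0,0,0,-0.1,0.2,0,0],[0,0,0,-0.1,0.2,0,0]]]'
python3 - <<'E'
from h import *
st();d=grab('top')
cv2.imwrite('pics/t2.png',cv2.resize(d['frame'][130:280,320:500],None,fx=4,fy=4,interpolation=cv2.INTER_CUBIC))
d=grab('scene');cv2.imwrite('pics/s2.png',cv2.resize(d['frame'][140:330,240:500],None,fx=3,fy=3,interpolation=cv2.INTER_CUBIC))
E
```

```text
time: 22.3
tool_pos: [0.4651, 0.1058, 0.3271]
tool_rot: [-0.0, 1.0, 0.03, 0.001]
contact_force: [0.6, 0.6, -0.8]
gripper_width: 0.002
t 22.3 pos [0.4651 0.1058 0.3271] jaw 3.5 z [ 0.002  0.    -1.   ] F [ 0.6  0.6 -0.8] w 0.002
```

View pics/t2.png

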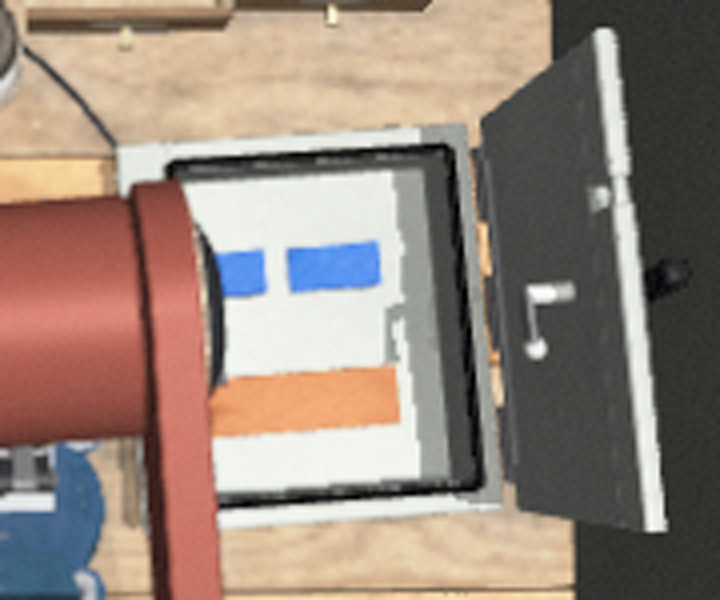

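View pics/s2.png

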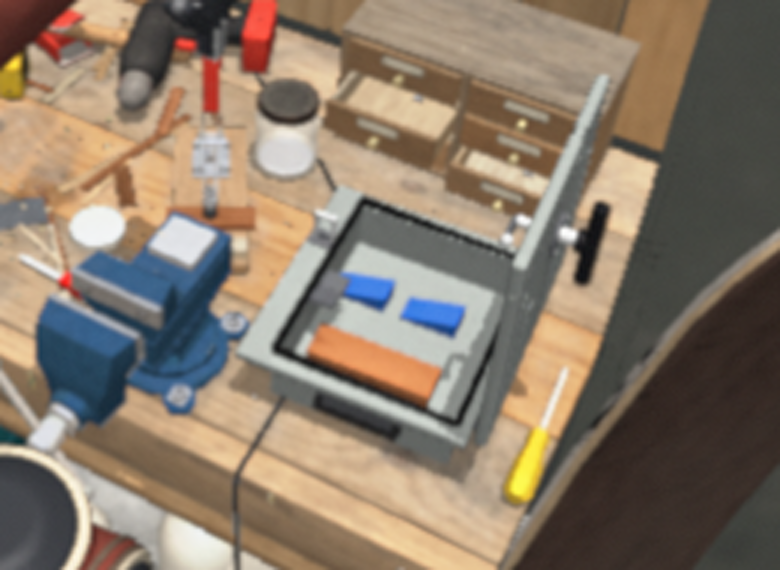

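Picture shows block and both wedges flat in the box, clear of one another. Now measure the lid's top edge and the wall.

Run:
```python
from h import *
np.set_printoptions(precision=4,suppress=True)
o=np.array([.500,-.0922]);a=np.radians(3.6);R=np.array([[np.cos(a),-np.sin(a)],[np.sin(a),np.cos(a)]])
d=load('top')
t=lambda p:(np.array(p,float)+.5)/4-.5+[320,130]
P=plane(d,t([(595,32),(615,32),(645,530),(667,530)]),.315);print('lid top edge box',(P[:,:2]-o)@R)
P=plane(d,t([(552,50),(576,570)]),0);print('bench edge',P,(P[:,:2]-o)@R)
```

```text
lid top edge box [[ 0.1246 -0.1082]
 [ 0.1239 -0.1186]
 [-0.1281 -0.1061]
 [-0.129  -0.1172]]
bench edge [[ 0.6967 -0.2751  0.    ]
 [ 0.333  -0.2765  0.    ]] [[ 0.1848 -0.1949]
 [-0.1782 -0.1735]]
```

```bash
python3 -m pendant '[[[-0.0208,-0.0013,0,0,0,0.15,0],[-0.0208,-0.0013,0,0,0,0.15,0],[-0.0208,-0.0013,0,-0.0168,-0.2383,0,0],[-0.0208,-0.0013,0,-0.0168,-0.2383,0,0],[-0.0208,-0.0013,0,-0.0168,-0.2383,0,0],[-0.0208,-0.0013,0,-0.0168,-0.2,0,0],[-0.0208,-0.0013,0,-0.0168,-0.2,0,0],[-0.0208,-0.0013,0,-0.0168,-0.15,0,0],[0,0,0,0,0,0,0],[0,0,0,0,0,0,0]]]'
python3 - <<'E'
from h import *
s=st();print(s['joint_pos'].round(2));d=grab('wrist','w3.png')
E
```

```text
time: 23.65
tool_pos: [0.4405, -0.2115, 0.4011]
tool_rot: [0.258, 0.966, 0.03, 0.008]
contact_force: [0.3, 0.5, 1.0]
gripper_width: -0.002
t 23.65 pos [ 0.4405 -0.2115  0.4011] jaw 3.5 z [ 0.031 -0.498 -0.866] F [0.3 0.5 1. ] w -0.002
[-0.34 -0.45  1.83 -0.48  1.54 -0.44]
```

View pics/w3.png

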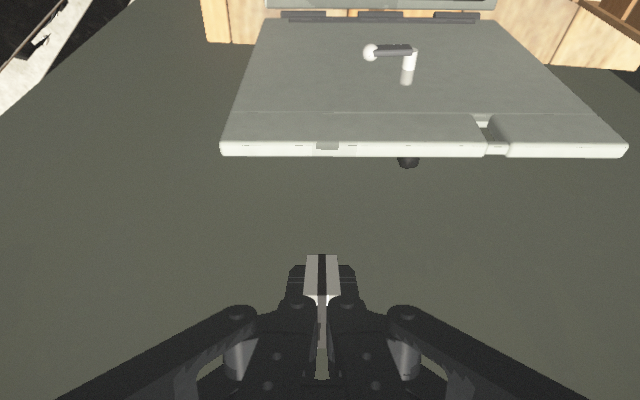

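The wrist view shows the lid's upper edge strip from (221,143–157) to (628,143–157), with the closed fingertips at (322,256) beyond it.

Run:
```python
from h import *
np.set_printoptions(precision=4,suppress=True)
o=np.array([.500,-.0922]);a=np.radians(3.6);R=np.array([[np.cos(a),-np.sin(a)],[np.sin(a),np.cos(a)]])
d=load('wrist')
P=plane(d,[(222,142),(222,156),(624,142),(624,157)],.315);print(P,(P[:,:2]-o)@R)
print((np.array([.4405,-.2115])-o)@R)
```

```text
[[ 0.3795 -0.2062  0.315 ]
 [ 0.3779 -0.2171  0.315 ]
 [ 0.6276 -0.1905  0.315 ]
 [ 0.6359 -0.2018  0.315 ]] [[-0.1274 -0.1062]
 [-0.1297 -0.117 ]
 [ 0.1212 -0.1061]
 [ 0.1287 -0.1179]]
[-0.0669 -0.1153]
```

```bash
python3 -m pendant '[[[0,0,0,0,-0.146,0,0],[0,0,0,0,0,0,0],[0,0,0,0,0,-0.1,0],[0,0,0,0,0,-0.1,0],[0,0,0,0,0,-0.1,0],[0,0,0,0,0,-0.08,0],[0,0,0,0,0,-0.044,0],[0,0,0,0,0,0,0]]]'
python3 - <<'E'
from h import *
s=st()
# plan: tool tilt 30, corner of finger follows lid face; box y,z
import numpy as np
h=np.array([-.114,.071]);f=np.radians(30);w=.012
c=np.array([np.cos(f),-np.sin(f)])*w
for th in range(90,-1,-10):
    t=np.radians(th);n=np.array([-np.sin(t),np.cos(t)]);e=np.array([np.cos(t),np.sin(t)])
    C=h+.215*e+.012*n; print(th,'TCP world y',(C-c)[0]-.0922-.0044, 'z',(C-c)[1])
E
```

```text
time: 24.7
tool_pos: [0.4404, -0.2477, 0.2944]
tool_rot: [0.259, 0.966, 0.03, 0.008]
contact_force: [0.3, 0.3, 0.4]
gripper_width: -0.004
t 24.7 pos [ 0.4404 -0.2477  0.2944] jaw 3.6 z [ 0.03  -0.499 -0.866] F [0.3 0.3 0.4] w -0.004
90 TCP world y -0.23299230484541325 z 0.292
80 TCP world y -0.19547563968316972 z 0.29081744502962786
70 TCP world y -0.15873428547982535 z 0.2831381551888783
60 TCP world y -0.12388460969082651 z 0.2691954618136543
50 TCP world y -0.09198550208023505 z 0.24941300658681875
40 TCP world y -0.06400620089107147 z 0.22439186940003367
30 TCP world y -0.04079684303175896 z 0.19489230484541326
20 TCP world y -0.023062633096350996 z 0.16181064226444966
10 TCP world y -0.011342416079791737 z 0.12615205123453652
0 TCP world y -0.005992304845413284 z 0.089
```

```bash
python3 -m pendant '[[[0,0,0,0,0.06,0,0],[0,0,0,0,0.075,-0.007,0],[0,0,0,0,0.075,-0.007,0],[0,0,0,0,0.0735,-0.0155,0],[0,0,0,0,0.0735,-0.0155,0],[0,0,0,0,0.07,-0.028,0],[0,0,0,0,0.07,-0.028,0],[0,0,0,0,0.064,-0.04,0],[0,0,0,0,0.064,-0.04,0],[0,0,0,0,0.056,-0.05,0],[0,0,0,0,0.056,-0.05,0],[0,0,0,0,0,0,0]]]'
python3 - <<'E'
from h import *
st();grab('scene','s3.png')
E
```

```text
time: 26.2
tool_pos: [0.4405, -0.0627, 0.2248]
tool_rot: [0.259, 0.965, 0.031, 0.008]
contact_force: [0.1, -0.2, 0.0]
gripper_width: -0.002
t 26.2 pos [ 0.4405 -0.0627  0.2248] jaw 3.6 z [ 0.032 -0.499 -0.866] F [ 0.1 -0.2  0. ] w -0.002
```

View pics/s3.png

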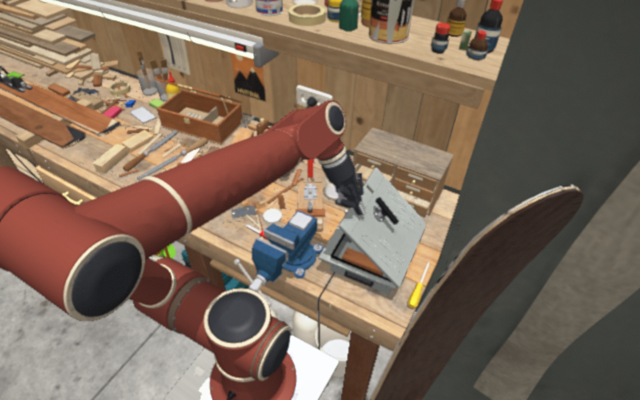

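```bash
python3 -m pendant '[[[0,0,0,0,0.0465,-0.059,0],[0,0,0,0,0.0465,-0.059,0],[0,0,0,0,0.0355,-0.066,0],[0,0,0,0,0.0355,-0.066,0],[0,0,0,0,0.0235,-0.0715,0],[0,0,0,0,0.0235,-0.0715,0],[0,0,0,0,0.01,-0.05,0],[0,0,0,0,0.01,-0.04,0],[0,0,0,0,0,-0.03,0],[0,0,0,0,0,0,0],[0,0,0,0,0,0,0]]]'
python3 - <<'E'
from h import *
st()
E
```

```text
time: 27.62
tool_pos: [0.4409, -0.0062, 0.097]
tool_rot: [0.259, 0.965, 0.03, 0.009]
contact_force: [0.0, -0.0, -1.0]
gripper_width: -0.001
t 27.62 pos [ 0.4409 -0.0062  0.097 ] jaw 3.5 z [ 0.032 -0.499 -0.866] F [ 0. -0. -1.] w -0.001
```

```bash
python3 -m pendant '[[[0,0,0,0,0,-0.012,0],[0,0,0,0,0,0,0]]]'; python3 -m pendant '[[[0,0,0,0,0,-0.008,0],[0,0,0,0,0,0,0]]]'
```

```text
time: 27.88
tool_pos: [0.4412, -0.0061, 0.0942]
tool_rot: [0.259, 0.965, 0.03, 0.009]
contact_force: [0.9, -0.1, 1.2]
gripper_width: 0.002
time: 28.12
tool_pos: [0.4412, -0.006, 0.0927]
tool_rot: [0.259, 0.965, 0.029, 0.009]
contact_force: [-1.6, 1.2, 5.9]
gripper_width: -0.004
```

```bash
python3 -m pendant '[[[0,0,0,0,0,0.1,0],[0.0278,0.0018,0,0,0,0.1,0],[0.0278,0.0018,0,0,0,0.1,0.6],[0.0278,0.0018,0,0,0,0.1,0.6],[0.0278,0.0018,0,0.0743,-0.051,0.1,0.6],[0.0278,0.0018,0,0.0743,-0.051,0.1,0.6],[0.0278,0.0018,0,0.0743,-0.051,0.05,0.6],[0,0,0,0,0,0,0.6],[0,0,0,0,0,0,0.6]]]'
python3 - <<'E'
from h import *
st();grab('wrist','w4.png')
E
```

```text
time: 29.25
tool_pos: [0.4955, -0.0441, 0.253]
tool_rot: [-0.001, 1.0, 0.031, -0.002]
contact_force: [0.3, 0.4, -0.7]
gripper_width: 0.6
t 29.25 pos [ 0.4955 -0.0441  0.253 ] jaw 3.5 z [-0.003  0.001 -1.   ] F [ 0.3  0.4 -0.7] w 0.6
```

View pics/w4.png

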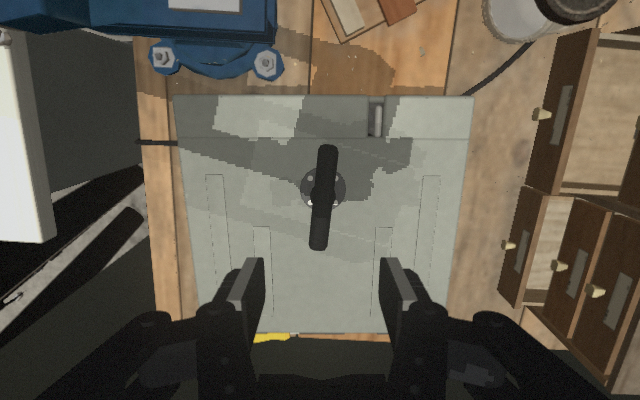

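Lid is down; the T-bar runs (328,146)–(318,250), the staple shows at (377,120).

Run:
```python
from h import *
np.set_printoptions(precision=4,suppress=True)
d=load('wrist')
P=plane(d,[(328,146),(318,250)],.128);v=P[0]-P[1];print(P,P.mean(0),np.linalg.norm(v),np.degrees(np.arctan2(v[1],v[0]))-90)
P=plane(d,[(375,103),(377,136),(377,120)],.095);print('staple',P)
P=plane(d,[(174,97),(473,97)],.09);print('lid edge',P,np.degrees(np.arctan2(*(P[1]-P[0])[[1,0]])))
```

```text
[[ 0.4978 -0.0015  0.128 ]
 [ 0.4952 -0.0887  0.128 ]] [ 0.4965 -0.0451  0.128 ] 0.0872071332216989 -1.7222511536312197
staple [[0.5354 0.0326 0.095 ]
 [0.54   0.0057 0.095 ]
 [0.5385 0.0189 0.095 ]]
lid edge [[0.3655 0.0274 0.09  ]
 [0.6187 0.0429 0.09  ]] 3.5078261217823226
```

```bash
python3 -m pendant '[[[0,0,-0.029,0.004,-0.004,-0.2,0.6],[0,0,0,0,0,-0.2,0.6],[0,0,0,0,0,-0.13,0.6],[0,0,0,0,0,-0.07,0.6],[0,0,0,0,0,0,0.6],[0,0,0,0,0,0,0],[0,0,0,0,0,0,0],[0,0,0,0,0,0,0],[0,0,0,0,0,0,0],[0,0,0,0,0,0,0]]]'
python3 - <<'E'
from h import *
s=st();print(s['ft_torque'])
E
```

```text
time: 30.55
tool_pos: [0.4963, -0.0454, 0.1056]
tool_rot: [-0.001, 1.0, -0.015, -0.002]
contact_force: [-8.9, 0.7, 6.5]
gripper_width: 0.175
t 30.55 pos [ 0.4963 -0.0454  0.1056] jaw -1.7 z [-0.004  0.001 -1.   ] F [-8.9  0.7  6.5] w 0.175
[0.02958471 1.31208994 0.00678546]
```

```bash
python3 -m pendant '[[[0,0,-0.03,-0.004,0,-0.001,0],[0,0,-0.03,0,0,-0.001,0],[0,0,-0.03,0,0,-0.001,0],[0,0,-0.03,0,0,-0.001,0],[0,0,-0.03,0,0,-0.001,0],[0,0,-0.03,0,0,-0.002,0],[0,0,-0.03,0,0,-0.002,0],[0,0,-0.03,0,0,-0.002,0]]]'
python3 - <<'E'
from h import *
s=st();print(s['ft_torque'])
E
```

```text
time: 31.55
tool_pos: [0.4964, -0.0452, 0.1044]
tool_rot: [-0.001, 0.924, -0.383, -0.001]
contact_force: [-7.0, 3.7, 12.3]
gripper_width: 0.174
t 31.55 pos [ 0.4964 -0.0452  0.1044] jaw -45.0 z [-0.001  0.002 -1.   ] F [-7.   3.7 12.3] w 0.174
[0.3073417  1.70231087 0.0401471 ]
```

```bash
python3 -m pendant '[[[0,0,-0.03,0,0,-0.003,0],[0,0,-0.03,0,0,-0.003,0],[0,0,-0.03,0,0,-0.003,0],[0,0,-0.03,0,0,-0.003,0],[0,0,-0.03,0,0,-0.003,0],[0,0,-0.03,0,0,-0.002,0],[0,0,-0.03,0,0,-0.002,0],[0,0,-0.03,0,0,0,0],[0,0,-0.01,0,0,0,0],[0,0,0,0,0,0,0]]]'
python3 - <<'E'
from h import *
s=st();print(s['ft_torque'])
E
```

```text
time: 32.8
tool_pos: [0.4966, -0.0448, 0.1008]
tool_rot: [-0.001, 0.709, -0.706, -0.0]
contact_force: [-9.6, 4.7, 18.0]
gripper_width: 0.177
t 32.8 pos [ 0.4966 -0.0448  0.1008] jaw -89.8 z [ 0.001  0.002 -1.   ] F [-9.6  4.7 18. ] w 0.177
[0.64955149 2.10865139 0.61860172]
```

```bash
python3 -m pendant '[[[0,0,0.01,0,0,0.02,0.6],[0,0,0,0,0,0,0.6],[0,0,0,0,0,0,0.6],[0,0,0,0,0,0,0.6],[0,0,0,0,0,0.1,0.6],[0,0,0,0,0,0.2,0.6],[0,0,0.05,0,0,0.2,0.6],[0,0,0.05,0,0,0.2,0.6],[0,0,0.05,0,0,0,0.6],[0,0,0.05,0,0,0,0.6],[0,0,0.05,0,0,0,0.6],[0,0,0.05,0,0,0,0.6],[0,0,0.05,0,0,0,0.6],[0,0,0.05,0,0,0,0.6],[0,0,0.05,0,0,0,0.6],[0,0,0.02,0,0,0,1],[0,0,0,0,0,0,1]]]'
python3 - <<'E'
from h import *
st();grab('wrist','w5.png');d=blobs('top')
cv2.imwrite('pics/t5.png',d['frame'])
E
```

```text
time: 34.92
tool_pos: [0.4961, -0.0454, 0.2761]
tool_rot: [-0.001, 1.0, -0.031, -0.001]
contact_force: [-0.9, -1.0, -0.4]
gripper_width: 0.992
t 34.92 pos [ 0.4961 -0.0454  0.2761] jaw -3.5 z [-0.002  0.002 -1.   ] F [-0.9 -1.  -0.4] w 0.992
red [265  97  13  11  79] [271.4 102.6] [0.8102 0.2503 0.016 ]
red [105 116  18   5  63] [113.  117.9] [0.7731 0.7008 0.016 ]
red [272 144  15  19 131] [278.9 152.3] [0.6676 0.2285 0.016 ]
```

View pics/w5.png

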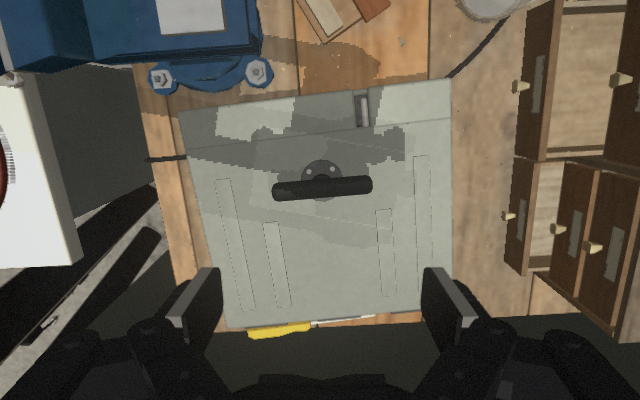

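The bar now lies along the box's x, a little past it (stop). Next the pin.

```bash
python3 -m pendant '[[[0,0,0,-0.069,0.18,0,1],[0,0,0,-0.069,0.18,0,1],[0,0,0,-0.069,0.18,0,1],[0,0,0,-0.069,0.18,0,1],[0,0,0,-0.069,0.18,0,1],[0,0,0,-0.069,0.18,-0.05,1],[0,0,0,0,0,-0.2,1],[0,0,0,0,0,-0.15,1],[0,0,0,0,0,0,1],[0,0,0,0,0,0,1]]]'
python3 - <<'E'
from h import *
st();grab('wrist','w6.png')
E
```

```text
time: 36.28
tool_pos: [0.3936, 0.2249, 0.1782]
tool_rot: [-0.001, 1.0, -0.031, 0.0]
contact_force: [0.1, -0.8, 1.0]
gripper_width: 1.002
t 36.27 pos [0.3936 0.2249 0.1782] jaw -3.5 z [ 0.001  0.002 -1.   ] F [ 0.1 -0.8  1. ] w 1.002
```

View pics/w6.png

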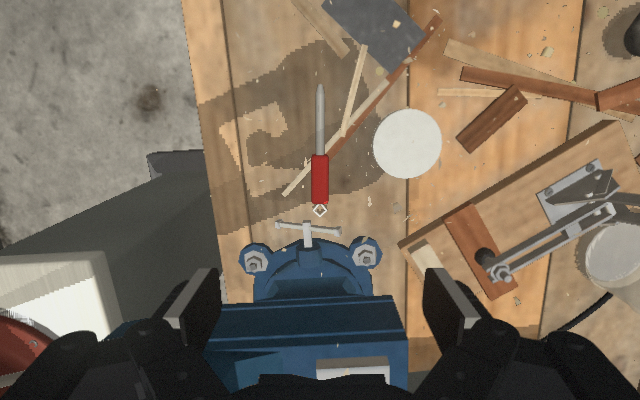

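Pin is at tip (320,86), shoulder (320,156), grip end (320,204). The vise body begins just right of its ring at (307,235).

Run:
```python
from h import *
np.set_printoptions(precision=4,suppress=True)
d=load('wrist')
print(plane(d,[(320,86),(320,156)],.008),plane(d,[(320,156),(320,204)],.016))
print('vise ear',plane(d,[(307,240),(255,243)],.02), 'jaw edge', plane(d,[(300,295)],.12), plane(d,[(300,295)],.15))
W=np.array(d['world_to_cam']);print(-W[:3,:3].T@W[:3,3])
```

```text
[[0.3982 0.3129 0.008 ]
 [0.3945 0.2529 0.008 ]] [[0.3946 0.2541 0.016 ]
 [0.3918 0.21   0.016 ]]
vise ear [[0.3775 0.1769 0.02  ]
 [0.3285 0.1769 0.02  ]] jaw edge [[0.3768 0.1787 0.12  ]] [[0.38   0.1965 0.15  ]]
[0.3981 0.2992 0.3222]
```

```bash
python3 -m pendant '[[[0,0,0,-0.002,0.04,-0.1,1],[0,0,0,0,0,-0.2,1],[0,0,0,0,0,-0.15,1],[0,0,0,0,0,-0.12,1],[0,0,0,0,0,-0.07,1],[0,0,0,0,0,-0.05,1],[0,0,0,0,0,0,1],[0,0,0,0,0,0,1]]]'
```

```text
time: 37.33
tool_pos: [0.3934, 0.2351, 0.0054]
tool_rot: [-0.001, 1.0, -0.03, 0.001]
contact_force: [-0.1, -0.6, -0.3]
gripper_width: 1.002
```

```bash
python3 -m pendant '[[[0,0,0,0,0,-0.006,0],[0,0,0,0,0,0,0],[0,0,0,0,0,0,0],[0,0,0,0,0,0,0],[0,0,0,0,0,0,0],[0,0,0,0,0,0,0],[0,0,0,0,0,0,0],[0,0,0,0,0,0,0],[0,0,0,0,0,0,0]]]';python3 -c "
from h import *
st()"; python3 -m pendant '[[[0,0,0,0,0,0.1,0],[0,0,0,0,0,0.2,0],[0,0,0,0,0,0.2,0],[0,0,0,0,0,0.2,0],[0,0,0,0,0,0.15,0],[0,0,0,0,0,0,0],[0,0,0,0,0,0,0]]]'
```

```text
time: 38.45
tool_pos: [0.3925, 0.2348, 0.0029]
tool_rot: [-0.001, 1.0, -0.03, -0.0]
contact_force: [0.2, -0.2, 4.6]
gripper_width: 0.168
t 38.45 pos [0.3925 0.2348 0.0029] jaw -3.5 z [-0.     0.002 -1.   ] F [ 0.2 -0.2  4.6] w 0.168
time: 39.33
tool_pos: [0.3913, 0.2343, 0.213]
tool_rot: [-0.0, 1.0, -0.03, -0.002]
contact_force: [0.1, 0.2, -1.9]
gripper_width: 0.165
```

```bash
python3 -m pendant '[[[0,0,-0.046,0.0176,-0.0887,0,0],[0,0,-0.046,0.0176,-0.0887,0,0],[0,0,-0.046,0.0176,-0.0887,0,0],[0,0,-0.046,0.0176,-0.0887,0,0],[0,0,-0.046,0.0176,-0.0887,0,0],[0,0,-0.046,0.0176,-0.0887,0,0],[0,0,-0.046,0.0176,-0.0887,0,0],[0,0,-0.046,0.0176,-0.0887,0,0],[0,0,-0.046,0.0176,-0.0887,-0.1,0],[0,0,-0.046,0.0176,-0.0887,-0.15,0],[0,0,0,0,0,-0.08,0],[0,0,0,0,0,0,0],[0,0,0,0,0,0,0]]]'
python3 - <<'E'
from h import *
st();d=grab('wrist');cv2.imwrite('pics/w7.png',d['frame'])
E
```

```text
time: 40.95
tool_pos: [0.4359, 0.0131, 0.1322]
tool_rot: [-0.001, 0.73, -0.684, -0.0]
contact_force: [0.2, 0.5, -0.4]
gripper_width: 0.165
t 40.95 pos [0.4359 0.0131 0.1322] jaw -86.3 z [ 0.     0.001 -1.   ] F [ 0.2  0.5 -0.4] w 0.165
```

View pics/w7.png

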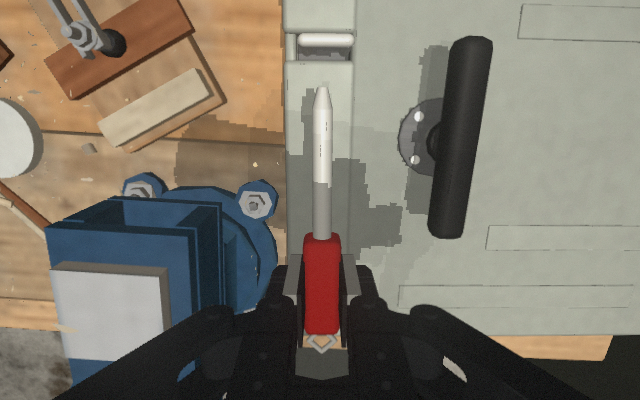

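The rod runs (322,240)→nose (322,87), parallel to the lid's lip edge (u≈285). The staple's bar spans (299,40)–(353,40).

Run:
```python
from h import *
np.set_printoptions(precision=4,suppress=True)
d=load('wrist');a=np.radians(3.6);R=np.array([[np.cos(a),-np.sin(a)],[np.sin(a),np.cos(a)]])
o=np.array([.500,-.0922])
def bx(n,uv,z): P=plane(d,uv,z);print(n,P,'box',(P[:,:2]-o)@R)
bx('tip,rod base',[(322,87),(322,236)],.1373)
bx('staple top',[(298,40),(354,40),(326,40)],.104)
bx('lip edge',[(285,250),(285,70)],.083)
```

```text
tip,rod base [[0.5159 0.0184 0.1373]
 [0.4555 0.0145 0.1373]] box [[ 0.0228  0.1094]
 [-0.0377  0.1093]]
staple top [[0.5368 0.0307 0.104 ]
 [0.5384 0.0053 0.104 ]
 [0.5376 0.018  0.104 ]] box [[0.0444 0.1203]
 [0.0445 0.0949]
 [0.0444 0.1076]]
lip edge [[0.4235 0.0348 0.083 ]
 [0.5252 0.0383 0.083 ]] box [[-0.0684  0.1315]
 [ 0.0334  0.1287]]
```

```bash
python3 -m pendant '[[[0,0,0,0,-0.006,-0.08,0],[0,0,0,0,0,-0.06,0],[0,0,0,0,0,-0.03,0],[0,0,0,0,0,-0.012,0],[0,0,0,0,0,0,0],[0,0,0,0,0,0,0]]]'
python3 - <<'E'
from h import *
st()
E
```

```text
time: 41.75
tool_pos: [0.4366, 0.0114, 0.0876]
tool_rot: [-0.001, 0.73, -0.684, 0.0]
contact_force: [-0.3, 0.4, -1.0]
gripper_width: 0.162
t 41.75 pos [0.4366 0.0114 0.0876] jaw -86.3 z [ 0.002  0.001 -1.   ] F [-0.3  0.4 -1. ] w 0.162
```

```bash
python3 -m pendant '[[[0,0,0,0,0,-0.005,0],[0,0,0,0.03,0.0019,0,0],[0,0,0,0.03,0.0019,0,0],[0,0,0,0.03,0.0019,0,0],[0,0,0,0.03,0.0019,0,0],[0,0,0,0.03,0.0019,0,0],[0,0,0,0,0,0,0]]]'
python3 - <<'E'
from h import *
st()
E
```

```text
time: 42.62
tool_pos: [0.4753, 0.0137, 0.0866]
tool_rot: [-0.002, 0.73, -0.684, 0.001]
contact_force: [1.6, 0.4, 3.3]
gripper_width: 0.168
t 42.62 pos [0.4753 0.0137 0.0866] jaw -86.3 z [ 0.004  0.001 -1.   ] F [1.6 0.4 3.3] w 0.168
```

```bash
python3 -m pendant '[[[0,0,0,0.03,0.0019,0,0],[0,0,0,0.03,0.0019,0,0],[0,0,0,0.03,0.0019,0,0],[0,0,0,0.03,0.0019,0,0],[0,0,0,0.02,0.0012,0,0],[0,0,0,0,0,0,0]]]'; python3 -m pendant '[[[0,0,0,0.01,0.0006,0,0],[0,0,0,0.008,0.0005,0,0],[0,0,0,0,0,0,0]]]'
```

```text
time: 43.38
tool_pos: [0.5092, 0.0159, 0.0864]
tool_rot: [-0.001, 0.73, -0.684, 0.0]
contact_force: [-2.2, 0.1, 5.7]
gripper_width: 0.168
time: 43.75
tool_pos: [0.5132, 0.0162, 0.0864]
tool_rot: [-0.001, 0.73, -0.684, -0.0]
contact_force: [-4.2, -0.6, 5.9]
gripper_width: 0.17
```

```bash
python3 -m pendant '[[[0,0,0,0.006,0.0004,0,0],[0,0,0,0.004,0.0003,0,0],[0,0,0,0,0,0,0]]]'
python3 - <<'E'
from h import *
d=grab('wrist');cv2.imwrite('pics/w8.png',d['frame'])
E
```

```text
time: 44.12
tool_pos: [0.5154, 0.0163, 0.0864]
tool_rot: [-0.0, 0.73, -0.684, -0.0]
contact_force: [-5.0, -0.6, 8.1]
gripper_width: 0.162
```

View pics/w8.png

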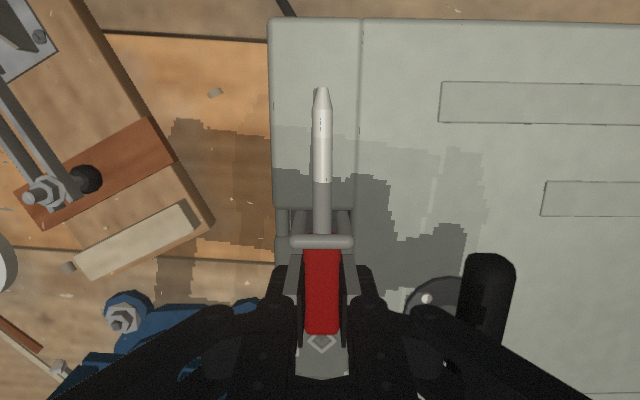

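The rod is through the staple (bar at (322,241)), with the red grip ending at about the bar. I push gently on until the force rises.

```bash
for i in 1; do python3 -m pendant '[[[0,0,0,0.006,0.0004,0,0],[0,0,0,0,0,0,0]]]'; done; python3 -m pendant '[[[0,0,0,0.006,0.0004,0,0],[0,0,0,0,0,0,0]]]'
```

```text
time: 44.42
tool_pos: [0.5159, 0.0164, 0.0863]
tool_rot: [0.001, 0.73, -0.684, -0.001]
contact_force: [-8.6, -1.1, 10.2]
gripper_width: 0.168
time: 44.68
tool_pos: [0.5161, 0.0165, 0.086]
tool_rot: [0.002, 0.73, -0.684, -0.003]
contact_force: [-14.2, -1.0, 12.8]
gripper_width: 0.166
```

```bash
python3 -m pendant '[[[0,0,0,0,0,0,0.45],[0,0,0,0,0,0,0.45],[0,0,0,0,0,0,0.45],[0,0,0,0,0,0,0.45],[0,0,0,0,0,0.08,0.45],[0,0,0,0,0,0.15,0.45],[0,0,0,0,0,0.2,0.45],[0,0,0,-0.05,0.1,0.2,0.45],[0,0,0,-0.15,0.2,0,0.45],[0,0,0,-0.15,0.2,0,0.45],[0,0,0,0,0.2,0,0.45],[0,0,0,0,0.2,0,0.45],[0,0,0,0,0.2,0,0.45],[0,0,0,0,0,0,0.45],[0,0,0,0,0,0,0.45]]]'
python3 - <<'E'
from h import *
st();t=grab('top')['frame'];s=grab('scene')['frame']
a=cv2.resize(t[140:270,310:490],None,fx=4,fy=4,interpolation=cv2.INTER_CUBIC)[:,:400+60]
b=cv2.resize(s[190:290,310:450],None,fx=5.2,fy=5.2,interpolation=cv2.INTER_CUBIC)[:520,:]
H=500;r=lambda i:cv2.resize(i,(int(i.shape[1]*H/i.shape[0]),H))
m=np.hstack([r(a)[:, :],r(b)]);m=cv2.resize(m,None,fx=min(1,800/m.shape[1]),fy=min(1,800/m.shape[1]));cv2.imwrite('pics/f.png',m);print(m.shape)
E
```

```text
time: 46.55
tool_pos: [0.4311, 0.2915, 0.2431]
tool_rot: [-0.001, 0.73, -0.684, 0.0]
contact_force: [0.0, 0.2, 0.2]
gripper_width: 0.452
t 46.55 pos [0.4311 0.2915 0.2431] jaw -86.3 z [ 0.001  0.001 -1.   ] F [0.  0.2 0.2] w 0.452
(350, 800, 3)
```

View pics/f.png

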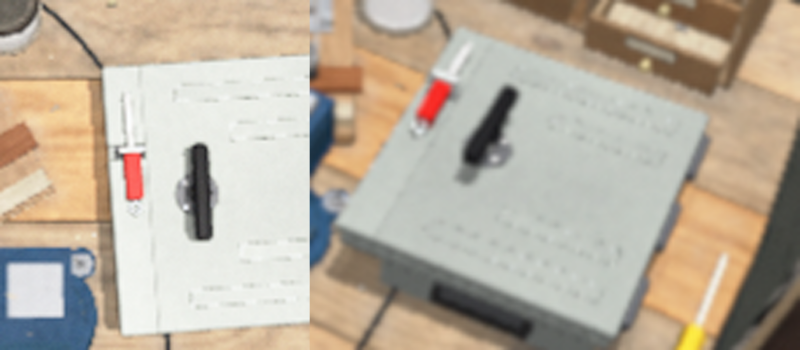

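The final picture shows the lid shut flat, the T-bar at (200,190) along the box's length, the pin through the staple with its grip against it, and the screwdriver still in place. I'm handing in.

```bash
python3 -c "
from plant import manip
print(manip.job_done())"
```

```text
the job is handed in; nothing more can be done
None
```

The box is packed, the lid is drawn tight and the locking pin is through the staple. I handed the job in at about 46.6 s of the 210 s.

- **Kit:** I found three pieces on the bench: the hardwood block and both blue wedges. All three lay flat in the box before the lid came down. I saw no red or green wax within reach. The only pink and lime-green spots were well out of reach; the pink one was also too small for a wax block.
- **Lid and handle:** I pushed the lid down onto its gasket. I then turned the T-handle clockwise to its stop, where about 0.6 N m built up; the tool had turned to about 93°. The last pictures show the lid flat and the bar along the box's length.
- **Pin:** I slid the pin through the staple until the red grip met it. The force rose to 14 N and the tool stopped moving. The last picture shows the pin still there after release.
- **Other things:** The last pictures show the screwdriver and jar where they were. Wrist forces I read stayed under about 21 N, and nothing was dropped or seen to be knocked.
- **Disagreements:** Before closing, the lid measured a little short of upright, about 1.53 rad instead of 1.57. The handle already stood about 5° round before I turned it. Neither made a difference.

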